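# Unlock and open the medicine box

### The job

Take the red key from the key stand, push it fully down into the lock of the white steel medicine box and turn it clockwise to its stop, so that the lid is released and springs ajar. Then swing the lid up and all the way back until it rests open by itself, with the key left in the lock. Leave the other two keys in the stand and do not disturb the other things on the worktop.

Things in the scene. Friction and masses are not known exactly. Their poses are not given: they have to be found in the camera images.
- key_red: The box's key: 95 mm double-bit safe key, red plastic bow, 55 to 90 g, hanging upright, bit down, in any one of the stand's three slots. Origin: centre of the bit's bottom end; z up the shank. Bit 0 to 12 mm up, 22 mm along y, 6 mm along x (lowest 3 mm only 18 x 4); shank 7 mm thick to 46 mm; collar 20 mm across, 46 to 52 mm, resting on the stand's top; then the bow to 95 mm.
- key_bow (a point): Centre of the red key's bow, 73.5 mm above the key's origin, to be pinched across its thickness. The bow is a flat block 12 mm thick along the key's x, 40 mm wide along y and 43 mm high. Key and bow are the same after a half turn about z.
- key_blue: Another key of the same shape with a blue bow, in the same stand; not for this box.
- key_black: Another key of the same shape with a black bow, in the same stand; not for this box.
- key_stand: Fixed wooden stand, 64 mm along x, 204 mm along y, top at 62 mm. Origin under its centre. Three through slots in its 10 mm top at y = -64, 0 and 64 mm, each 28 mm along y and 12 mm along x; keys hang in them with bow and bit along the stand's y, and lift straight up.
- med_box: Fixed white steel medicine box, body 150 mm along x, 230 mm along y, 92 mm high. Origin under its centre; its front (lid's free edge) faces its -x, its hinge is along the top edge at +x. A thin green cross and a flat carrying handle lie on the lid.
- keyhole (a point): On the lid: centre of the key slot, at the top of the lock's square steel plate (48 mm square, 10 mm above the lid's top, 42 mm behind the lid's front edge). Axes as the lid's: z out of the lid, y along the slot. Slot 26 mm along y, 9.5 mm along x; the key's bit goes straight down 19 mm to the bottom. Lid closed: 110 mm above the worktop.
- lock_floor (a point): In the turning lock cylinder, on its axis, at the bottom of the key pocket, 19 mm below the keyhole: where the key's origin sits when the key is fully home. Axes turn with the cylinder (y along the pocket, z up).
- lock_cylinder (a joint): Lock cylinder angle, rad: 0 locked (starts here), grows clockwise seen from above, stop at 1.30; the latch lets go at about 1.05. Turns only with the key (0.07 rad of play each way), against 0.05 to 0.15 N m, and stays where it is left. Once turned, the bit is caught under the lock plate: the key cannot come out, even with the lid tipped.
- med_lid (a joint): Lid angle, rad: 0 closed, grows as it opens, stop at 1.90 (leaning back past upright; stays there by its own weight). Latched until the lock is turned and the key let go; then a spring pin lifts it to about 0.21, front edge 34 mm up, and it waits there. From there a plain free hinge, about 3 N at the edge; let go before upright it falls back to ajar.
- lid_lip (a point): Middle of the lid's front edge, on the lid's underside; moves with the lid. The lid is 8 mm thick and 230 mm wide, and sticks out 14 mm past the front of the box, so a fingertip can go under it. Closed: 92 mm above the worktop. x axis points from the lip to the hinge, 164 mm away.
- lid_hinge (a point): Middle of the lid's hinge line, which runs along the box's y, at 92 mm height.
- mug: Loose blue mug, 80 mm across, 92 mm high, behind between box and stand; origin under its centre.
- pepper_mill: Loose dark wooden pepper mill, 52 mm across, 148 mm high, out to the left; origin under its centre.
- tumbler: Loose drinking glass, 70 mm across, 100 mm high, out to the right; origin under its centre.
- pill_bottle: Loose amber pill bottle, 48 mm across, 85 mm high, in front between box and stand; origin under its centre.
Things that resemble listed ones, but are neither listed nor needed, are in the scene too. Of the things that look like the key_red, the smallest one is meant.

How it is judged:
By the outcome, as a careful person would: the job done as asked, in the order asked, and still so for the second after the job is handed in, with the robot touching nothing.
It also fails if it takes over 69 s, if anything falls off the work surface, if the arm or the gripper's body presses on something with over 40 N, if the wrist force passes 120 N, or if a joint passes its speed limit or range.

### The arm

A 6-joint arm with a two-finger parallel gripper is mounted at the origin on the work surface. World frame = base frame: x ahead of the robot, y to its left, z up, the work surface at z = 0. Lengths are in m, angles in degrees, forces in N, time in s.
With the tool pointing down it reaches from about 0.35 to 0.975 m from the base axis. Payload 7.1 kg.
Tool frame: the origin (TCP) lies on the centre line of the jaws, within the pads' length; the fingertips stand 25 mm ahead of it and the grasp point (between the pads) lies 6 mm ahead of it (bot.finger_overhang is the distance from the TCP to the fingertips, in m); z points along the fingers, y is the line along which they close (so a half turn about z gives the same grasp; the last joint's range is limited). The gripper opens to 88 mm and grips with 3 to 60 N. Pads are 20 mm wide; open, the fingers measure 115 mm over their backs; the gripper's body (75 mm by 178 mm) begins 61 mm behind the grasp point.
Start: joints at [-66.979, 24.242, 93.386, -0, 62.372, -1.089], TCP at [0.255, -0.57, 0.248] pointing down, gripper open.
Joint ranges: [-172.04, 172.04], [-51.8, 120.97], [4.93, 147.93], [-75.15, 255.16], [6.16, 154.13], [-145.62, 145.62]. Speed limits (degrees/s): [136.94, 136.94, 172.46, 180, 180, 180].

### API

Orientations are given as a 3x3 rotation matrix whose columns are the frame's x, y, z axes.
In Python, from rig import bot gives the robot as it stands. The module is installed in compiled form; this text tells all that it offers.
- The arm moves only by the shell command python3 -m crank 'ROWS' [FORCE]. ROWS is JSON, a list of rows, each an object of numbers: "claw": the opening, from 0 (shut) to 1 (fully open); "x", "y", "z": the shift along the tool's x, y, z in m; "rx", "ry", "rz": the turn, a rotation vector about the tool's x, y, z in degrees. A call has 1 to 10 rows; each row shifts and turns the commanded pose from where the row before left it, along the tool's axes as they then stand; what a row does not reach is not made up. A row lasts 1/8 s, in which the tool goes at most 62.5 mm and 10.7 degrees, less where a joint would pass 70% of its speed; a pose out of reach is approached as far as the arm can. A call with a gripper value outside its range is refused whole. The fingers move at their own pace and stop on an object; FORCE is the grip in N (left out, the last holds). Time passes only in rows, so rows that do not move let the fingers close. It gives the time, the measured TCP pose, the force, the opening and the grip force at its end, in the units of the state.
- bot.read_state(): the state, without advancing time (a new reading comes with each control period).
- bot.capture(name): name is "scene" or "top" or "wrist"; returns a dict with "pixels" (420x560x3 uint8, red, green, blue), "K" (3x3 intrinsics, pixels), "k1" (the pictures are not rectified: a ray, as slopes to the right and down, at radius r is drawn at 1 + k1 r^2 times it, then the intrinsics apply), "origin" and "rotation" of the camera in the world; the wrist camera has in their place "hand_eye" (4x4, takes a point from camera to tool coordinates, whose origin is the TCP and whose axes are the flange's). Camera axes: x right, y up, looking along -z (the intrinsics and any distortion apply to the point x, -y, -z); pixel columns grow to the right and rows downward; lengths in m; the calibration is good to about 2 mm. A picture is of the moment at which its call begins: read the wrist's pose just before it. There is no depth.
- bot.close_job(): hands the job in; it is judged then, once.
Trained networks look in the newest picture that a camera, given by its name, has taken for a name from the list of things; names that differ only in an ending like _2 or _b are one class to them, and where a whole thing is asked for, a point or a joint stands for the part that bears it (a point fixed in the world has none). Each returns a list of dicts, best first, with "conf" (0 to 1); they miss things now and then, are a little off and sometimes report something else, mostly with a low value. They report only what shows in the picture. A call takes as long as a camera call. They do not tell look-alikes from the thing itself.
- bot.search_frame(camera, name): "box" ([left, top, width, height] in pixels, round what is visible of it).
- bot.cut_out(camera, name): "mask" (420x560 bool, what is visible of it) and "box" ([left, top, width, height] in pixels, round what is visible of it).
- bot.pinpoint(camera, name): "centre" ([row, column] in pixels: a listed point, or the origin of a listed thing).
The state is a dict: "time": time; "joint_positions": joint angles; "joint_velocities": joint speeds; "joint_torque": joint torques, N m; "eef_pos": TCP position; "eef_rot": TCP orientation; "ft_force": force on the tool from outside, world axes, zero at the start; "torque": the same for the moment, N m; "gripper_width": opening from 0.0 (shut) to 1.0 (fully open); "gripper_force": force on a finger pad.
Only numpy, scipy, OpenCV 4.12 (cv2) and the standard library are available. Lean on these libraries where they do the work, as an engineer would, in place of code of your own. Each camera call takes 0.05 s, during which the arm holds its last target. There are 200 camera calls.

## Working session

There is one attempt and no reset: what is moved stays moved. The work goes in short steps, Python scripts to look and compute and a shell command to move; the robot and the scene stay as the last step left them, time stands still between calls to the robot, and variables do not carry over. Pictures are saved under pics/ and viewed, at most 10 in all, crops included, and the job is handed in when it is done.

```bash
mkdir -p pics; cat > h.py <<'E'
import numpy as np, cv2, json
from rig import bot
def cam(name):
    s=bot.read_state(); c=bot.capture(name)
    if name=="wrist":
        T=np.eye(4);T[:3,:3]=np.array(s["eef_rot"]);T[:3,3]=s["eef_pos"]
        M=T@np.array(c["hand_eye"]); c["origin"]=M[:3,3]; c["rotation"]=M[:3,:3]
    c["origin"]=np.array(c["origin"]);c["rotation"]=np.array(c["rotation"]);c["K"]=np.array(c["K"])
    return c
def ray(c,u,v):
    p=cv2.undistortPoints(np.array([[[u,v]]],float),c["K"],np.array([c["k1"],0,0,0.]))[0,0]
    return c["rotation"]@np.array([p[0],-p[1],-1])
def at_z(c,u,v,z):
    d=ray(c,u,v); return c["origin"]+d*(z-c["origin"][2])/d[2]
def proj(c,P):
    q=c["rotation"].T@(np.array(P)-c["origin"]); q=q*[1,-1,-1]
    a=q[:2]/q[2]; a=a*(1+c["k1"]*(a@a)); return (c["K"]@[a[0],a[1],1])[:2]
def save(c,n): cv2.imwrite("pics/"+n,c["pixels"][:,:,::-1])
E
python3 - <<'E'
from h import *
np.set_printoptions(precision=4,suppress=True)
for n in ("top","scene"):
    c=cam(n); save(c,n+".png"); print(n,c["origin"],c["rotation"].tolist(),c["K"][0,0],c["k1"])
    for t,z in (("key_red",None),("key_bow",.1235+0),("key_stand",0),("med_box",0),("keyhole",.11),("lid_lip",.092),("lid_hinge",.092),("mug",0),("pepper_mill",0),("tumbler",0),("pill_bottle",0)):
        for d in bot.pinpoint(n,t)[:4]:
            r,q=d["centre"]; print(t,round(d["conf"],2),"uv",round(q),round(r),at_z(c,q,r,z if z is not None else .01)[:2])
print({k:v for k,v in bot.read_state().items()})
E
```

```text
top [ 0.5163 -0.0021  1.4623] [[0.023698936485716738, 0.9971622870619715, -0.07145441673391632], [-0.9996984870929116, 0.0231784020585904, -0.008105342815304813], [-0.006426142979209878, 0.07162496030957748, 0.9974109332401876]] 476.4284143513196 0.05021763994679404
key_red 0.69 uv 352 249 [ 0.4913 -0.2109]
key_red 0.48 uv 372 204 [ 0.6273 -0.2721]
key_red 0.48 uv 337 161 [ 0.7583 -0.1621]
key_bow 0.75 uv 355 253 [ 0.4821 -0.2033]
key_bow 0.57 uv 340 155 [ 0.7576 -0.1578]
key_bow 0.55 uv 376 202 [ 0.627  -0.2626]
key_stand 0.78 uv 352 210 [ 0.6096 -0.2115]
med_box 0.92 uv 233 208 [0.6079 0.1541]
keyhole 0.96 uv 234 221 [0.5629 0.1389]
lid_lip 0.96 uv 235 236 [0.5212 0.1343]
lid_hinge 0.98 uv 233 179 [0.685  0.1471]
mug 0.76 uv 288 150 [ 0.7911 -0.011 ]
mug 0.19 uv 234 221 [0.5674 0.1479]
pepper_mill 0.68 uv 158 213 [0.5863 0.3831]
tumbler 0.81 uv 410 212 [ 0.6083 -0.3902]
pill_bottle 0.64 uv 284 266 [ 0.4349 -0.0093]
pill_bottle 0.16 uv 374 203 [ 0.6318 -0.2794]
scene [1.0801 0.3782 0.9925] [[-0.6498541847853473, -0.6357357539795221, 0.41656882940164963], [0.7600529707160568, -0.5457
[... 860 characters left out ...]
271 [ 0.7836 -0.0125]
pill_bottle 0.7 uv 322 181 [ 0.428  -0.0091]
pill_bottle 0.59 uv 203 169 [ 0.6066 -0.2796]
{'time': 1.2, 'joint_positions': array([-66.9783,  24.2428,  93.3867,   0.0004,  62.3714,  -1.0895]), 'joint_velocities': array([ 0.0172,  0.102 ,  0.027 ,  0.0765, -0.0096,  0.0847]), 'joint_torque': array([ -0.    , -54.4594, -27.4038,   0.0644,   0.017 ,   0.    ]), 'eef_pos': array([ 0.2553, -0.5704,  0.2477]), 'eef_rot': array([[ 0.9128,  0.4085, -0.    ],
       [ 0.4085, -0.9128,  0.    ],
       [ 0.    , -0.    , -1.    ]]), 'ft_force': array([0.5934, 0.0049, 0.2725]), 'torque': array([-0.0395,  0.0028,  0.0329]), 'gripper_force': 0.0, 'gripper_width': 0.9991801520071733}
```

```bash
python3 - <<'E'
import cv2
i=cv2.imread("pics/top.png"); cv2.imwrite("pics/top2.png",cv2.resize(i[120:300,130:440],None,fx=2.5,fy=2.5,interpolation=cv2.INTER_CUBIC))
i=cv2.imread("pics/scene.png"); cv2.imwrite("pics/scene2.png",cv2.resize(i[90:360,150:450],None,fx=2.2,fy=2.2,interpolation=cv2.INTER_CUBIC))
E
```

```text
(no output)
```

View pics/top2.png

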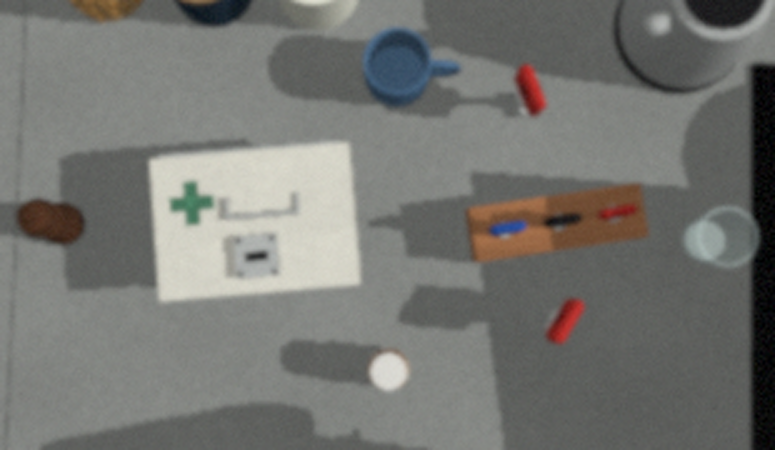

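View pics/scene2.png

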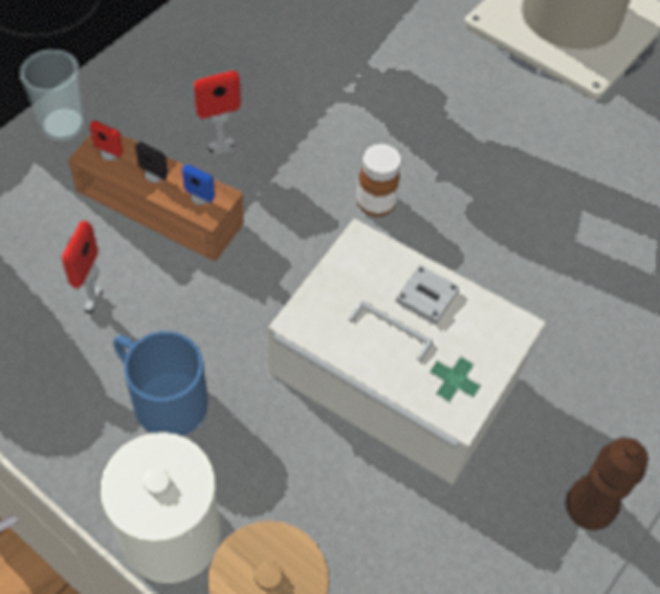

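The red key in the stand is the small one, in the slot farthest right (crop px 618,212). The two free-standing red keys at crop (531,90) and (565,320) are larger look-alikes. Next I measure the stand's yaw and the bow.

```bash
python3 - <<'E'
from h import *
np.set_printoptions(precision=4,suppress=True)
for n in ("top","scene"):
    c=cam(n); P={}
    for t in ("key_red","key_blue","key_black","key_stand","med_box"):
        bot.search_frame
        for d in bot.cut_out(n,t)[:3]:
            m=d["mask"]; 
            if t in("key_stand","med_box"):
                if d["conf"]>.6: print(n,t,d["conf"],cv2.minAreaRect(np.argwhere(m)[:,::-1].astype(np.float32)))
            else:
                px=c["pixels"].astype(int); r,g,b=px[...,0],px[...,1],px[...,2]
                mm=m&({"key_red":r>g+40,"key_blue":b>r+25,"key_black":(r+g+b)<150}[t])
                if mm.sum()<5: continue
                y,x=np.nonzero(mm); print(n,t,round(d["conf"],2),mm.sum(),at_z(c,x.mean(),y.mean(),.105 if n=="top" else .0895)[:2], d["box"])
    for t in("keyhole","lid_lip","lid_hinge"):pass
E
```

```text
top key_red 0.66 62 [ 0.6204 -0.2661] [370.8, 201.2, 9.9, 8.8]
top key_red 0.58 130 [ 0.7588 -0.1661] [335.0, 145.7, 11.7, 21.3]
top key_black 0.47 44 [ 0.6095 -0.2043] [344.9, 205.2, 15.6, 6.3]
top key_stand 0.62 ((351.85546875, 208.56068420410156), (21.896236419677734, 70.4024887084961), 81.25383758544922)
top med_box 0.75 ((231.56173706054688, 207.4110565185547), (59.5074577331543, 80.98357391357422), 86.12147521972656)
scene key_red 0.83 311 [ 0.7531 -0.1743] [180.4, 191.2, 14.3, 42.2]
scene key_red 0.8 355 [ 0.4855 -0.2181] [237.5, 121.3, 22.6, 38.5]
scene key_red 0.68 163 [ 0.6206 -0.269 ] [191.3, 143.8, 15.6, 17.7]
scene key_blue 0.54 152 [ 0.5996 -0.1428] [232.9, 164.9, 18.1, 12.4]
scene key_black 0.61 224 [0.6332 0.3941] [405.6, 288.3, 37.7, 45.7]
scene key_black 0.54 127 [ 0.6097 -0.2065] [212.9, 154.2, 15.7, 17.7]
scene key_stand 0.96 ((220.30593872070312, 176.9075927734375), (84.65392303466797, 34.050743103027344), 25.463346481323242)
scene med_box 0.86 ((330.3385009765625, 246.90768432617188), (110.14283752441406, 84.59169006347656), 29.74488067626953)
```

```bash
python3 -m crank '[{"x":0.057,"y":-0.0158},{"x":0.057,"y":-0.0158},{"x":0.057,"y":-0.0158},{"x":0.057,"y":-0.0158},{"x":0.057,"y":-0.0158},{"x":0.057,"y":-0.0158},{"x":0.057,"y":-0.0158},{"x":0.0576,"y":-0.016}]' && python3 -m crank '[{"rz":-9.5},{"rz":-9.5},{"rz":-9.5},{"rz":-9.5},{"rz":-9.5},{"rz":-9.5},{"rz":-9.5},{"rz":-8.9},{},{}]'
python3 - <<'E'
from h import *
np.set_printoptions(precision=4,suppress=True)
c=cam("wrist"); save(c,"w1.png")
print(bot.read_state()["eef_pos"],bot.read_state()["eef_rot"],bot.read_state()["joint_positions"])
px=c["pixels"].astype(int); r,g,b=px[...,0],px[...,1],px[...,2]
print("proj",proj(c,[.6206,-.268,.111]))
n,l,s,ce=cv2.connectedComponentsWithStats(((r>g+60)&(r>b+60)&(g<90)).astype(np.uint8))
for i in range(1,n):
    if s[i,4]>200:
        q=np.argwhere(l==i)[:,::-1].astype(np.float32); R=cv2.minAreaRect(q); W=[at_z(c,*p,.111) for p in cv2.boxPoints(R)]
        print(s[i],ce[i],R,at_z(c,*ce[i],.111)); print(np.array(W))
E
```

```text
[ 0.2553 -0.5704  0.2477] [[ 0.9128  0.4085  0.0001]
 [ 0.4085 -0.9128  0.    ]
 [ 0.0001 -0.     -1.    ]] [-66.9787  24.2412  93.386    0.0038  62.3731  -1.0891]
proj [  74.9959 -505.8722]
[131 336  21  47 412] [141.733  359.9879] ((142.32110595703125, 359.0963439941406), (10.82343864440918, 49.23227310180664), 16.699243545532227) [ 0.0474 -0.5057  0.111 ]
[[ 0.0161 -0.5023  0.111 ]
 [ 0.0789 -0.4985  0.111 ]
 [ 0.0798 -0.5093  0.111 ]
 [ 0.0169 -0.5136  0.111 ]]schema error: expected keys claw, x, y, z, rx, ry, rz
```

View pics/w1.png

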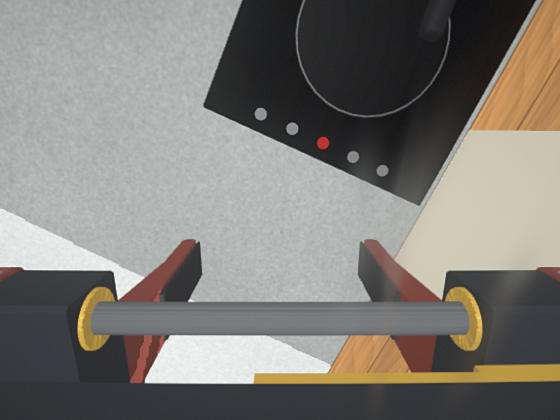

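The move was refused because every row needs all the keys. The picture shows only the start pose, with the fingers at the bottom. Retyping it in full.

```bash
cat > look.py <<'E'
from h import *
import sys
np.set_printoptions(precision=4,suppress=True)
c=cam("wrist"); save(c,sys.argv[1])
S=bot.read_state();print(S["time"],S["eef_pos"],S["eef_rot"].tolist(),S["joint_positions"])
px=c["pixels"].astype(int); r,g,b=px[...,0],px[...,1],px[...,2]
print("proj",proj(c,[.6206,-.268,.111]))
n,l,s,ce=cv2.connectedComponentsWithStats(((r>g+60)&(r>b+60)&(g<90)).astype(np.uint8))
for i in range(1,n):
    if s[i,4]>300:
        q=np.argwhere(l==i)[:,::-1].astype(np.float32); R=cv2.minAreaRect(q); W=[at_z(c,*p,.111) for p in cv2.boxPoints(R)]
        print(s[i],ce[i],R,at_z(c,*ce[i],.111)); print(np.array(W))
for t,z in (("key_bow",.0895),("keyhole",.11)):
    for d in bot.pinpoint("wrist",t)[:3]: print(t,d["conf"],d["centre"],at_z(c,d["centre"][1],d["centre"][0],z))
E
python3 -m crank '[{"claw":1,"x":0.057,"y":-0.0158,"z":0,"rx":0,"ry":0,"rz":0},{"claw":1,"x":0.057,"y":-0.0158,"z":0,"rx":0,"ry":0,"rz":0},{"claw":1,"x":0.057,"y":-0.0158,"z":0,"rx":0,"ry":0,"rz":0},{"claw":1,"x":0.057,"y":-0.0158,"z":0,"rx":0,"ry":0,"rz":0},{"claw":1,"x":0.057,"y":-0.0158,"z":0,"rx":0,"ry":0,"rz":0},{"claw":1,"x":0.057,"y":-0.0158,"z":0,"rx":0,"ry":0,"rz":0},{"claw":1,"x":0.057,"y":-0.0158,"z":0,"rx":0,"ry":0,"rz":0},{"claw":1,"x":0.0576,"y":-0.016,"z":0,"rx":0,"ry":0,"rz":0}]' && python3 -m crank '[{"claw":1,"x":0,"y":0,"z":0,"rx":0,"ry":0,"rz":-9.5},{"claw":1,"x":0,"y":0,"z":0,"rx":0,"ry":0,"rz":-9.5},{"claw":1,"x":0,"y":0,"z":0,"rx":0,"ry":0,"rz":-9.5},{"claw":1,"x":0,"y":0,"z":0,"rx":0,"ry":0,"rz":-9.5},{"claw":1,"x":0,"y":0,"z":0,"rx":0,"ry":0,"rz":-9.5},{"claw":1,"x":0,"y":0,"z":0,"rx":0,"ry":0,"rz":-9.5},{"claw":1,"x":0,"y":0,"z":0,"rx":0,"ry":0,"rz":-9.5},{"claw":1,"x":0,"y":0,"z":0,"rx":0,"ry":0,"rz":-8.9},{"claw":1,"x":0,"y":0,"z":0,"rx":0,"ry":0,"rz":0}]' && python3 look.py w2.png
```

```text
time: 2.85
eef_pos: [0.6218, -0.267, 0.2478]
eef_rot: [[0.913, 0.409, 0.0], [0.409, -0.913, -0.0], [0.0, 0.0, -1.0]]
ft_force: [0.6, -0.7, -0.6]
gripper_width: 0.998
gripper_force: 0.0
time: 3.98
eef_pos: [0.6203, -0.2684, 0.2476]
eef_rot: [[-0.164, 0.986, -0.0], [0.986, 0.164, 0.0], [0.0, -0.0, -1.0]]
ft_force: [-0.2, -0.4, -0.7]
gripper_width: 1.005
gripper_force: 0.0
4.025 [ 0.6204 -0.2684  0.2476] [[-0.16205901831633268, 0.9867810663912601, -3.992585591440379e-05], [0.9867810664743721, 0.16205901961523778, 3.176552475667702e-05], [3.7815963460702586e-05, -3.425018892071066e-05, -0.9999999986984387]] [-24.402   28.5262  86.4305   0.0008  65.0461 -33.7287]
proj [279.7335 208.1893]
[ 104   90   79   55 2155] [143.2664 117.5582] ((142.92446899414062, 116.59526062011719), (86.26580047607422, 31.069734573364258), 38.418052673339844) [ 0.4944 -0.2092  0.111 ]
[[ 0.4573 -0.2024  0.111 ]
 [ 0.4725 -0.1808  0.111 ]
 [ 0.5314 -0.2145  0.111 ]
 [ 0.5167 -0.2376  0.111 ]]
[ 420  103   87   32 1801] [462.9906 118.6907] ((463.78717041015625, 118.1893310546875), (24.53669548034668, 85.91194915771484), 76.4295654296875) [ 0.7605 -0.1657  0.111 ]
[[ 0.7232 -0.1702  0.111 ]
 [ 0.788  -0.1426  0.111 ]
 [ 0.7993 -0.1601  0.111 ]
 [ 0.7334 -0.1883  0.111 ]]
[273 182  14  49 593] [279.2631 206.484 ] ((279.5, 206.0), (48.0, 13.0), 90.0) [ 0.6199 -0.2665  0.111 ]
[[ 0.6108 -0.2455  0.111 ]
 [ 0.6221 -0.2436  0.111 ]
 [ 0.6297 -0.2874  0.111 ]
 [ 0.6179 -0.2894  0.111 ]]
key_bow 0.94 [118.7, 453.6] [ 0.7638 -0.1645  0.0895]
key_bow 0.63 [205.5, 279.1] [ 0.6205 -0.2708  0.0895]
key_bow 0.57 [117.3, 144.8] [ 0.4867 -0.2095  0.0895]
```

```bash
python3 -m crank '[{"claw":1,"x":0.002,"y":0,"z":0.05,"rx":0,"ry":0,"rz":0},{"claw":1,"x":0,"y":0,"z":0.05,"rx":0,"ry":0,"rz":0},{"claw":1,"x":0,"y":0,"z":0.03,"rx":0,"ry":0,"rz":0},{"claw":1,"x":0,"y":0,"z":0.021,"rx":0,"ry":0,"rz":0},{"claw":0.3,"x":0,"y":0,"z":0,"rx":0,"ry":0,"rz":0},{"claw":0,"x":0,"y":0,"z":0,"rx":0,"ry":0,"rz":0},{"claw":0,"x":0,"y":0,"z":0,"rx":0,"ry":0,"rz":0},{"claw":0,"x":0,"y":0,"z":0,"rx":0,"ry":0,"rz":0},{"claw":0,"x":0,"y":0,"z":0,"rx":0,"ry":0,"rz":0},{"claw":0,"x":0,"y":0,"z":0,"rx":0,"ry":0,"rz":0}]' 40
```

```text
time: 5.38
eef_pos: [0.6201, -0.2664, 0.0969]
eef_rot: [[-0.165, 0.986, 0.0], [0.986, 0.165, -0.0], [-0.0, 0.0, -1.0]]
ft_force: [-0.4, -0.1, -0.6]
gripper_width: 0.359
gripper_force: 0.0
```

```bash
python3 -m crank '[{"claw":0,"x":0,"y":0,"z":0,"rx":0,"ry":0,"rz":0},{"claw":0,"x":0,"y":0,"z":0,"rx":0,"ry":0,"rz":0},{"claw":0,"x":0,"y":0,"z":0,"rx":0,"ry":0,"rz":0},{"claw":0,"x":0,"y":0,"z":0,"rx":0,"ry":0,"rz":0},{"claw":0,"x":0,"y":0,"z":0,"rx":0,"ry":0,"rz":0},{"claw":0,"x":0,"y":0,"z":0,"rx":0,"ry":0,"rz":0}]'
```

```text
time: 6.12
eef_pos: [0.62, -0.2664, 0.0966]
eef_rot: [[-0.165, 0.986, -0.0], [0.986, 0.165, 0.0], [0.0, -0.0, -1.0]]
ft_force: [-0.6, 0.1, -0.3]
gripper_width: 0.136
gripper_force: 40.0
```

```bash
python3 -m crank '[{"claw":0,"x":0,"y":0,"z":-0.02,"rx":0,"ry":0,"rz":0},{"claw":0,"x":0,"y":0,"z":-0.045,"rx":0,"ry":0,"rz":0},{"claw":0,"x":0,"y":0,"z":-0.045,"rx":0,"ry":0,"rz":0},{"claw":0,"x":0,"y":0,"z":-0.045,"rx":0,"ry":0,"rz":0}]' && python3 -m crank '[{"claw":0,"x":0.04,"y":0,"z":0,"rx":0,"ry":0,"rz":0},{"claw":0,"x":0.05,"y":0,"z":0,"rx":0,"ry":0,"rz":0},{"claw":0,"x":0.05,"y":0,"z":0,"rx":0,"ry":0,"rz":0},{"claw":0,"x":0.05,"y":0,"z":0,"rx":0,"ry":0,"rz":0},{"claw":0,"x":0.05,"y":0,"z":0,"rx":0,"ry":0,"rz":0},{"claw":0,"x":0.05,"y":0,"z":0,"rx":0,"ry":0,"rz":0},{"claw":0,"x":0.05,"y":-0.002,"z":0,"rx":0,"ry":0,"rz":0},{"claw":0,"x":0,"y":0,"z":0,"rx":0,"ry":0,"rz":5},{"claw":0,"x":0,"y":0,"z":0,"rx":0,"ry":0,"rz":0},{"claw":0,"x":0,"y":0,"z":0,"rx":0,"ry":0,"rz":0}]' && python3 look.py w3.png
```

```text
time: 6.62
eef_pos: [0.6201, -0.2664, 0.2547]
eef_rot: [[-0.165, 0.986, 0.001], [0.986, 0.165, -0.001], [-0.001, 0.001, -1.0]]
ft_force: [0.6, -0.6, -0.2]
gripper_width: 0.135
gripper_force: 40.0
time: 7.88
eef_pos: [0.5621, 0.0682, 0.2524]
eef_rot: [[-0.08, 0.997, 0.001], [0.997, 0.08, 0.0], [-0.0, 0.001, -1.0]]
ft_force: [0.3, -0.2, -0.2]
gripper_width: 0.134
gripper_force: 40.0
7.925 [0.5621 0.068  0.2522] [[-0.07905402189009, 0.9968701029083139, 0.0006779015922607115], [0.9968703328821206, 0.07905402559521588, 2.137010046213967e-05], [-3.228763557876714e-05, 0.0006774693783280605, -0.9999997699963484]] [  5.6977  19.0058 100.7503  -0.003   60.2052   1.165 ]
proj [305.3206 479.4196]
[ 267  233   26   69 1631] [279.5162 269.6806] ((279.4999694824219, 267.0), (67.99998474121094, 24.999996185302734), 90.0) [0.5674 0.0061 0.111 ]
[[ 0.5527  0.0425  0.111 ]
 [ 0.576   0.0443  0.111 ]
 [ 0.5825 -0.0268  0.111 ]
 [ 0.5576 -0.0288  0.111 ]]
key_bow 0.85 [278.6, 280.2] [ 0.5697 -0.0142  0.0895]
key_bow 0.24 [236.6, 176.9] [0.4615 0.024  0.0895]
keyhole 0.77 [124.5, 286.9] [0.5629 0.1417 0.11  ]
```

View pics/w3.png

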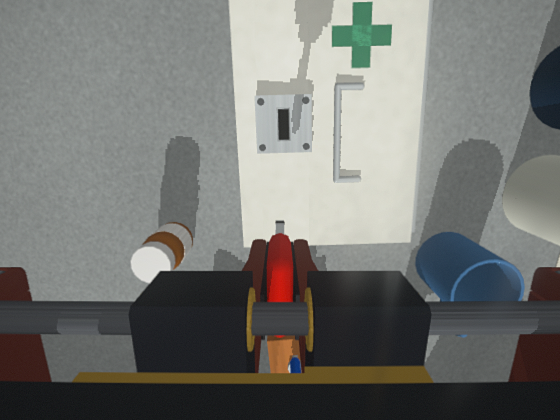

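The key is held with its bit at px (280,223), and the slot is at (284,124) in the lock plate. Measuring the slot's centre and angle, and the key's offset in the grip.

```bash
python3 - <<'E'
from h import *
np.set_printoptions(precision=4,suppress=True)
c=cam("wrist");S=bot.read_state();R=S["eef_rot"];p=S["eef_pos"]
g=c["pixels"].astype(int).sum(2)
print(g[124,255:315:2].tolist())
def rect(u0,u1,v0,v1,mask,z):
    q=np.argwhere(mask[v0:v1,u0:u1])[:,::-1].astype(np.float32)+[u0,v0]
    W=np.array([at_z(c,*x,z)[:2] for x in q])*1000
    rr=cv2.minAreaRect(W.astype(np.float32)); cc=cv2.minAreaRect(q.astype(np.float32));ev=np.linalg.eigh(np.cov(W.T))[1][:,1]
    print(len(q),rr,cc,"axis",np.degrees(np.arctan2(ev[1],ev[0])),"mean",W.mean(0),(at_z(c,*cc[0],z)))
rect(270,297,100,150,g<220,.11)
# screws dark
for u,v in((261,101),(306,100),(262,149),(306,146)):
    w=g[v-7:v+8,u-7:u+8]; m=np.clip(380-w,0,None)*(w<380); yy,xx=np.mgrid[-7:8,-7:8]
    if m.sum(): print("screw",at_z(c,u+(m*xx).sum()/m.sum(),v+(m*yy).sum()/m.sum(),.11))
for dz in(0,.003): print("bit front pred",proj(c,p+R@[.011,0,.0806-dz]), proj(c,p+R@[.011,.003,.0806-dz]),proj(c,p+R@[.020,0,-.0145]),proj(c,p+R@[.020,.006,-.0145]))
print(g[226,268:294].tolist(), g[222,268:294].tolist(),g[210:236,280].tolist())
E
python3 - <<'E'
import cv2
i=cv2.imread("pics/w3.png"); cv2.imwrite("pics/w3c.png",cv2.resize(i[85:315,220:340],None,fx=2.5,fy=2.5,interpolation=cv2.INTER_CUBIC))
E
```

```text
[639, 564, 559, 559, 551, 553, 553, 552, 555, 537, 555, 502, 144, 147, 158, 149, 131, 394, 437, 417, 429, 419, 414, 558, 558, 550, 564, 566, 544, 659]
301 ((559.402587890625, 141.88726806640625), (8.51980209350586, 24.10563850402832), 4.870199203491211) ((283.0, 123.5), (29.0, 10.0), 90.0) axis 95.94670608485607 mean [559.6868 142.0271] [0.5594 0.142  0.11  ]
screw [0.5388 0.1588 0.11  ]
screw [0.5765 0.1629 0.11  ]
screw [0.5429 0.1209 0.11  ]
screw [0.5808 0.125  0.11  ]
bit front pred [279.2768 212.8957] [283.4418 212.8962] [279.0335 251.2293] [293.3237 251.2304]
bit front pred [279.2723 213.9952] [283.4915 213.9958] [279.0335 251.2293] [293.3237 251.2304]
[645, 644, 643, 644, 646, 647, 654, 610, 409, 400, 405, 409, 409, 403, 401, 413, 591, 654, 649, 643, 646, 646, 644, 644, 647, 647] [645, 643, 646, 645, 645, 654, 656, 406, 176, 161, 176, 173, 171, 174, 161, 171, 387, 655, 653, 646, 648, 649, 646, 648, 649, 649] [648, 648, 645, 646, 642, 644, 642, 647, 651, 641, 474, 204, 171, 347, 402, 413, 409, 408, 408, 410, 407, 410, 393, 254, 202, 206]
```

View pics/w3c.png

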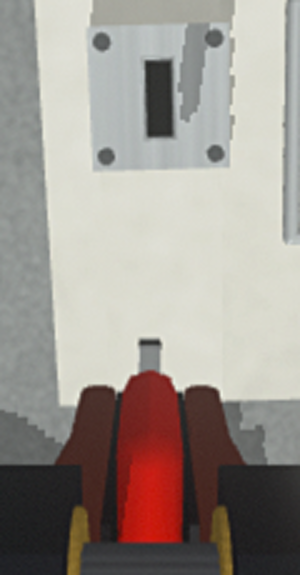

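```bash
python3 - <<'E'
from h import *
np.set_printoptions(precision=2,suppress=True)
c=cam("wrist");S=bot.read_state();R=S["eef_rot"];p=S["eef_pos"]
print("cam in tool",R.T@(c["origin"]-p))
f=lambda *a: proj(c,p+R@np.array(a))
for dx in(0,-.002,-.003,-.004):
    print(dx,"bot9",f(.009+dx,0,.0806),"s9",f(.009+dx,0,.0776),"s11",f(.011+dx,0,.0776),"t11",f(.011+dx,0,.0686),"bowlow",f(.02+dx,0,.0286),"bowtop",f(.02+dx,0,-.0144))
px=c["pixels"][214:260,280].tolist(); print(px)
s=cam("scene"); save(s,"s2.png")
for dx in (0,-.003): print(proj(s,p+R@np.array([dx,0,.0806])),proj(s,p+R@np.array([.011+dx,0,.0776])),proj(s,p+R@np.array([-.011+dx,0,.0776])),proj(s,p+R@np.array([.02+dx,0,.007])),proj(s,p+R@np.array([-.02+dx,0,.007])))
i=s["pixels"][:,:,::-1]; u,v=map(int,proj(s,p+R@np.array([0,0,.06]))); cv2.imwrite("pics/s2c.png",cv2.resize(i[v-35:v+35,u-40:u+40],None,fx=8,fy=8,interpolation=cv2.INTER_NEAREST)); print(u,v)
E
```

```text
cam in tool [ 0.07  0.   -0.14]
0 bot9 [279.27 215.53] s9 [279.27 216.66] s11 [279.27 213.95] t11 [279.25 217.43] bowlow [279.17 221.64] bowtop [279.02 251.09]
-0.002 bot9 [279.27 218.19] s9 [279.27 219.35] s11 [279.27 216.66] t11 [279.25 220.24] bowlow [279.17 225.1 ] bowtop [279.02 255.51]
-0.003 bot9 [279.27 219.52] s9 [279.27 220.7 ] s11 [279.27 218.01] t11 [279.25 221.64] bowlow [279.17 226.82] bowtop [279.02 257.72]
-0.004 bot9 [279.27 220.84] s9 [279.27 222.04] s11 [279.27 219.35] t11 [279.25 223.03] bowlow [279.17 228.54] bowtop [279.02 259.91]
[[218, 219, 206], [219, 220, 206], [218, 219, 206], [220, 220, 207], [222, 222, 208], [218, 218, 206], [158, 161, 153], [66, 68, 66], [58, 59, 57], [113, 117, 116], [132, 134, 134], [136, 139, 138], [135, 138, 137], [134, 139, 137], [134, 139, 137], [134, 137, 136], [135, 138, 137], [134, 140, 140], [132, 131, 130], [128, 63, 59], [127, 40, 34], [125, 40, 34], [126, 43, 38], [128, 43, 39], [127, 42, 36], [128, 42, 38], [129, 43, 38], [127, 41, 37], [126, 39, 32], [127, 41, 35], [127, 39, 35], [128, 40, 36], [127, 39, 34], [129, 39, 34], [125, 35, 31], [128, 38, 34], [129, 36, 34], [127, 37, 32], [128, 36, 31], [129, 37, 33], [128, 35, 33], [128, 33, 31], [127, 32, 28], [130, 32, 28], [134, 33, 27], [137, 32, 28]]
[319.43 189.41] [323.77 191.01] [315.35 186.21] [330.62 173.01] [314.33 164.02]
[318.29 188.76] [322.61 190.35] [314.21 185.57] [329.39 172.33] [313.12 163.35]
320 183
```

View pics/s2c.png

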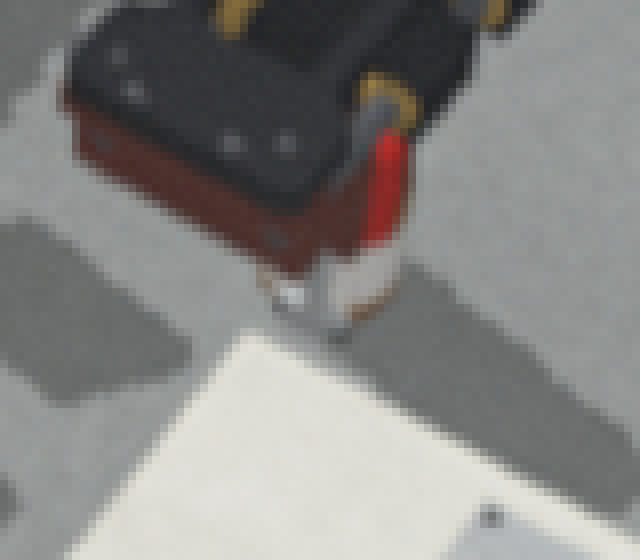

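The wrist picture puts the bit about 4 mm behind the TCP along tool x, and the box yaw is about 6°. Moving to about 10 mm above the slot and checking again.

```bash
python3 -m crank '[{"claw":0,"x":0.04,"y":0.0032,"z":0,"rx":0,"ry":0,"rz":0},{"claw":0,"x":0.0378,"y":0,"z":0,"rx":0,"ry":0,"rz":-1.5},{"claw":0,"x":0,"y":0,"z":0.03,"rx":0,"ry":0,"rz":0},{"claw":0,"x":0,"y":0,"z":0.022,"rx":0,"ry":0,"rz":0},{"claw":0,"x":0,"y":0,"z":0,"rx":0,"ry":0,"rz":0},{"claw":0,"x":0,"y":0,"z":0,"rx":0,"ry":0,"rz":0}]'
python3 - <<'E'
from h import *
np.set_printoptions(precision=4,suppress=True)
c=cam("wrist");S=bot.read_state();R=S["eef_rot"];p=S["eef_pos"]
f=lambda *a: proj(c,p+R@np.array(a))
print(p,R.tolist(),f(.007,0,.0776))
i=c["pixels"][:,:,::-1]; cv2.imwrite("pics/w4c.png",cv2.resize(i[150:270,220:340],None,fx=5,fy=5,interpolation=cv2.INTER_NEAREST))
s=cam("scene"); i=s["pixels"][:,:,::-1]; u,v=map(int,proj(s,[.5596,.142,.11])); print(u,v)
cv2.imwrite("pics/s4c.png",cv2.resize(i[v-35:v+35,u-40:u+40],None,fx=8,fy=8,interpolation=cv2.INTER_NEAREST))
E
```

```text
time: 8.93
eef_pos: [0.5595, 0.1463, 0.2004]
eef_rot: [[-0.104, 0.995, 0.001], [0.995, 0.104, 0.0], [0.0, 0.001, -1.0]]
ft_force: [0.3, 0.1, -0.3]
gripper_width: 0.134
gripper_force: 40.0
[0.5597 0.1464 0.2007] [[-0.10438752776390589, 0.994535433205494, 0.0015862364578906175], [0.9945366718246232, 0.1043870249643323, 0.00039675571530347644], [0.00022900511246695405, 0.0016189866758041034, -0.9999986632185076]] [279.7505 219.6022]
343 221
```

View pics/w4c.png

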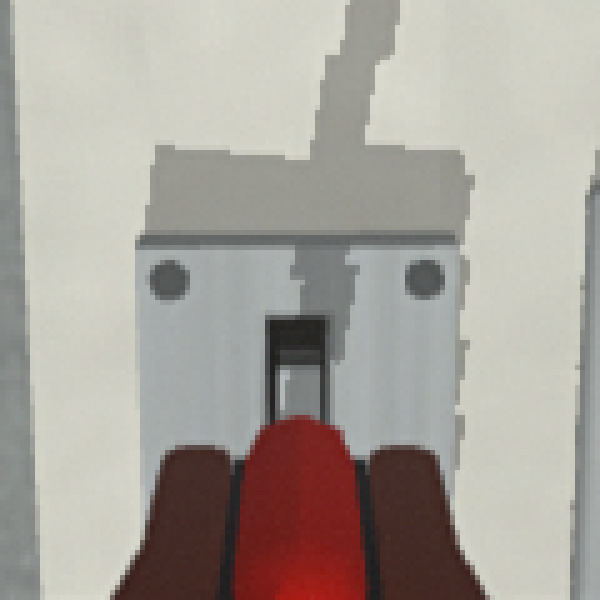

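View pics/s4c.png

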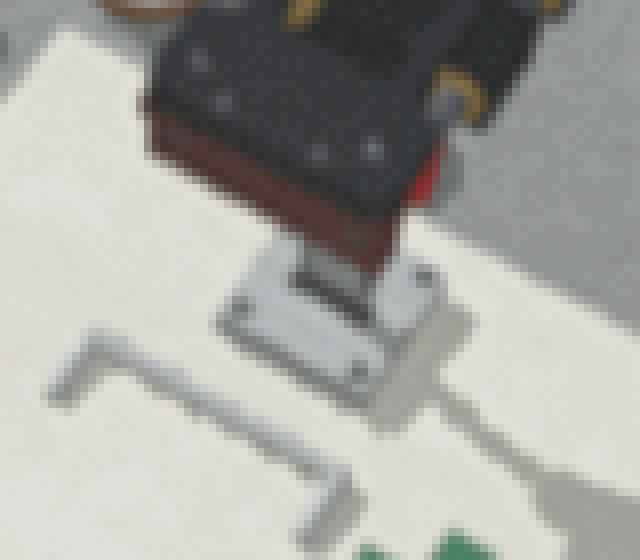

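The bit lines up with the slot: bit columns centre on 280 and slot columns on 279.7, with end gaps as expected. Descending.

```bash
python3 -m crank '[{"claw":0,"x":0,"y":0,"z":0.008,"rx":0,"ry":0,"rz":0},{"claw":0,"x":0,"y":0,"z":0.004,"rx":0,"ry":0,"rz":0},{"claw":0,"x":0,"y":0,"z":0.004,"rx":0,"ry":0,"rz":0},{"claw":0,"x":0,"y":0,"z":0,"rx":0,"ry":0,"rz":0}]'
```

```text
time: 9.52
eef_pos: [0.5587, 0.1463, 0.1832]
eef_rot: [[-0.105, 0.995, -0.001], [0.995, 0.105, -0.0], [-0.0, -0.001, -1.0]]
ft_force: [0.5, 0.2, -0.6]
gripper_width: 0.14
gripper_force: 40.0
```

```bash
python3 -m crank '[{"claw":0,"x":0,"y":0,"z":0.005,"rx":0,"ry":0,"rz":0},{"claw":0,"x":0,"y":0,"z":0.004,"rx":0,"ry":0,"rz":0},{"claw":0,"x":0,"y":0,"z":0.002,"rx":0,"ry":0,"rz":0},{"claw":0,"x":0,"y":0,"z":0,"rx":0,"ry":0,"rz":0},{"claw":0,"x":0,"y":0,"z":0,"rx":0,"ry":0,"rz":0}]'
```

```text
time: 10.15
eef_pos: [0.559, 0.1464, 0.1727]
eef_rot: [[-0.105, 0.995, 0.0], [0.995, 0.105, 0.0], [-0.0, 0.0, -1.0]]
ft_force: [-0.3, -0.3, -0.4]
gripper_width: 0.135
gripper_force: 40.0
```

```bash
python3 -m crank '[{"claw":0,"x":0,"y":0,"z":0.001,"rx":0,"ry":0,"rz":0},{"claw":0,"x":0,"y":0,"z":0.001,"rx":0,"ry":0,"rz":0},{"claw":0,"x":0,"y":0,"z":0,"rx":0,"ry":0,"rz":0}]'; python3 -m crank '[{"claw":0,"x":0,"y":0,"z":0.001,"rx":0,"ry":0,"rz":0},{"claw":0,"x":0,"y":0,"z":0,"rx":0,"ry":0,"rz":0}]'
```

```text
time: 10.52
eef_pos: [0.5592, 0.1465, 0.1714]
eef_rot: [[-0.105, 0.995, 0.001], [0.995, 0.105, 0.0], [0.0, 0.001, -1.0]]
ft_force: [-1.7, -0.3, 6.4]
gripper_width: 0.13
gripper_force: 40.0
time: 10.78
eef_pos: [0.5592, 0.1465, 0.1713]
eef_rot: [[-0.105, 0.995, 0.001], [0.995, 0.105, 0.0], [0.0, 0.001, -1.0]]
ft_force: [-4.9, -0.8, 14.1]
gripper_width: 0.134
gripper_force: 40.0
```

Contact came at the expected floor height (key bottom at z ≈ 0.091), so the key is home. Turning clockwise about the key's axis.

```bash
python3 -m crank '[{"claw":0,"x":-0.0001,"y":0.0007,"z":-0.0005,"rx":0,"ry":0,"rz":10},{"claw":0,"x":0,"y":0.0007,"z":0,"rx":0,"ry":0,"rz":10},{"claw":0,"x":-0.0001,"y":0.0007,"z":0,"rx":0,"ry":0,"rz":10},{"claw":0,"x":0,"y":0.0007,"z":0,"rx":0,"ry":0,"rz":10},{"claw":0,"x":0,"y":0,"z":0,"rx":0,"ry":0,"rz":0}]' 60; python3 -m crank '[{"claw":0,"x":-0.0001,"y":0.0007,"z":0,"rx":0,"ry":0,"rz":10},{"claw":0,"x":0,"y":0.0007,"z":0,"rx":0,"ry":0,"rz":10},{"claw":0,"x":-0.0001,"y":0.0007,"z":0,"rx":0,"ry":0,"rz":10},{"claw":0,"x":0,"y":0.0004,"z":0,"rx":0,"ry":0,"rz":5},{"claw":0,"x":0,"y":0,"z":0,"rx":0,"ry":0,"rz":0},{"claw":0,"x":0,"y":0,"z":0,"rx":0,"ry":0,"rz":0}]'; python3 -c "
from h import *
s=bot.read_state();print(s['torque'],s['ft_force'],s['joint_positions'])"
```

```text
time: 11.4
eef_pos: [0.5626, 0.1456, 0.1714]
eef_rot: [[0.561, 0.828, 0.002], [0.828, -0.561, -0.0], [0.001, 0.002, -1.0]]
ft_force: [-0.2, -2.8, 8.5]
gripper_width: 0.134
gripper_force: 60.0
time: 12.15
eef_pos: [0.5642, 0.1436, 0.1714]
eef_rot: [[0.933, 0.359, 0.002], [0.359, -0.933, -0.0], [0.002, 0.001, -1.0]]
ft_force: [0.0, -2.5, 8.2]
gripper_width: 0.134
gripper_force: 60.0
[-0.54078063  0.17154813  0.01596447] [ 2.89456524e-03 -2.53012189e+00  8.15413742e+00] [ 1.31278092e+01  2.62415266e+01  1.02068260e+02 -5.77813031e-02
  5.15561500e+01  8.21416922e+01]
```

```bash
cat > t.py <<'E'
from h import *
s=bot.read_state();R=s['eef_rot'];print('tz',s['torque'],'az',np.degrees(np.arctan2(R[1,0],R[0,0])))
E
python3 -m crank '[{"claw":0,"x":0,"y":0.0002,"z":0,"rx":0,"ry":0,"rz":3},{"claw":0,"x":0,"y":0,"z":0,"rx":0,"ry":0,"rz":0}]';python3 t.py;  python3 -m crank '[{"claw":0,"x":0,"y":0.0001,"z":0,"rx":0,"ry":0,"rz":2},{"claw":0,"x":0,"y":0,"z":0,"rx":0,"ry":0,"rz":0}]'; python3 t.py;  python3 -m crank '[{"claw":0,"x":0,"y":0.0001,"z":0,"rx":0,"ry":0,"rz":2},{"claw":0,"x":0,"y":0,"z":0,"rx":0,"ry":0,"rz":0}]'; python3 t.py
```

```text
time: 12.4
eef_pos: [0.5643, 0.1434, 0.1714]
eef_rot: [[0.951, 0.309, 0.002], [0.309, -0.951, -0.0], [0.002, 0.001, -1.0]]
ft_force: [-0.4, -2.3, 8.6]
gripper_width: 0.133
gripper_force: 60.0
tz [-0.56271775  0.13631464  0.02735912] az 17.997298226016696
time: 12.65
eef_pos: [0.5643, 0.1432, 0.1714]
eef_rot: [[0.961, 0.276, 0.002], [0.276, -0.961, -0.0], [0.002, 0.001, -1.0]]
ft_force: [-0.7, -3.5, 8.2]
gripper_width: 0.131
gripper_force: 60.0
tz [-0.62382405  0.14566326  0.05804407] az 16.009117427255546
time: 12.9
eef_pos: [0.5644, 0.1431, 0.1714]
eef_rot: [[0.97, 0.242, 0.003], [0.242, -0.97, -0.001], [0.002, 0.001, -1.0]]
ft_force: [0.1, -3.3, 9.3]
gripper_width: 0.132
gripper_force: 60.0
tz [-0.7437321   0.18468105  0.05261279] az 14.016977431503975
```

```bash
python3 -m crank '[{"claw":0,"x":0,"y":0.0002,"z":0,"rx":0,"ry":0,"rz":3},{"claw":0,"x":0,"y":0,"z":0,"rx":0,"ry":0,"rz":0}]';python3 t.py;  python3 -m crank '[{"claw":0,"x":0,"y":0.0002,"z":0,"rx":0,"ry":0,"rz":3},{"claw":0,"x":0,"y":0,"z":0,"rx":0,"ry":0,"rz":0}]'; python3 t.py
python3 - <<'E'
from h import *
c=cam("wrist"); save(c,"w5.png")
s=cam("scene"); u,v=343,215; i=s["pixels"][:,:,::-1]
a=cv2.resize(c["pixels"][:,:,::-1][150:290,200:360],None,fx=3.5,fy=3.5,interpolation=cv2.INTER_NEAREST)
b=cv2.resize(i[v-60:v+80,u-80:u+80],None,fx=3.5,fy=3.5,interpolation=cv2.INTER_NEAREST)
cv2.imwrite("pics/c5.png",cv2.resize(np.hstack([a,b]),(800,350)))
E
```

```text
time: 13.15
eef_pos: [0.5644, 0.1429, 0.1714]
eef_rot: [[0.982, 0.191, 0.003], [0.191, -0.982, -0.001], [0.002, 0.001, -1.0]]
ft_force: [-1.3, -3.0, 7.4]
gripper_width: 0.131
gripper_force: 60.0
tz [-0.62932905  0.1785116   0.18630171] az 11.020738622244844
time: 13.4
eef_pos: [0.5645, 0.1427, 0.1714]
eef_rot: [[0.99, 0.14, 0.003], [0.14, -0.99, -0.001], [0.002, 0.001, -1.0]]
ft_force: [-1.0, -4.1, 9.2]
gripper_width: 0.137
gripper_force: 60.0
tz [-0.61327953  0.1575522   0.54209246] az 8.073381043967121
```

View pics/c5.png

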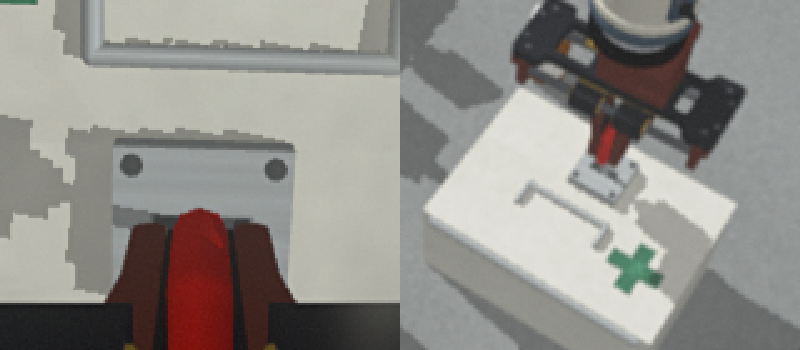

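Torque rose from 0.05 to 0.54 N m, so the stop is reached. I unload slightly, let go and lift.

```bash
python3 -m crank '[{"claw":0,"x":0,"y":-0.0002,"z":-0.0005,"rx":0,"ry":0,"rz":-3},{"claw":0,"x":0,"y":0,"z":0,"rx":0,"ry":0,"rz":0},{"claw":0.6,"x":0,"y":0,"z":0,"rx":0,"ry":0,"rz":0},{"claw":0.6,"x":0,"y":0,"z":0,"rx":0,"ry":0,"rz":0},{"claw":0.6,"x":0,"y":0,"z":-0.01,"rx":0,"ry":0,"rz":0},{"claw":0.6,"x":0,"y":0,"z":-0.03,"rx":0,"ry":0,"rz":0},{"claw":0.6,"x":0,"y":0,"z":-0.04,"rx":0,"ry":0,"rz":0},{"claw":0.6,"x":0,"y":0,"z":-0.04,"rx":0,"ry":0,"rz":0},{"claw":0.6,"x":0,"y":0,"z":0,"rx":0,"ry":0,"rz":0}]'
python3 - <<'E'
from h import *
s=cam("scene"); i=s["pixels"][:,:,::-1]
b=cv2.resize(i[140:320,240:440],None,fx=3,fy=3,interpolation=cv2.INTER_CUBIC)
cv2.imwrite("pics/s6.png",b)
for n in("keyhole","lid_lip","lid_hinge","key_bow"):print(n,[ (round(d["conf"],2),d["centre"]) for d in bot.pinpoint("scene",n)[:2]])
th=.21;h=np.array([.559,.142,.092])
ex=np.array([np.cos(np.radians(6)),np.sin(np.radians(6)),0])
H=h+ex*.122; 
for th in(0,.21): print(th,"lip pred",proj(s,H-ex*.164*np.cos(th)+[0,0,.164*np.sin(th)]),"keyhole",proj(s,H-ex*.122*np.cos(th)+ex*.018*np.sin(th)+[0,0,.122*np.sin(th)+.018*np.cos(th)]))
E
```

```text
time: 14.62
eef_pos: [0.5648, 0.1437, 0.2942]
eef_rot: [[0.982, 0.191, 0.006], [0.191, -0.982, 0.001], [0.006, -0.0, -1.0]]
ft_force: [-0.0, -0.5, 0.3]
gripper_width: 0.596
gripper_force: 0.0
keyhole [(0.59, [216.3, 345.2])]
lid_lip [(0.77, [205.7, 352.6])]
lid_hinge [(0.6, [268.0, 314.8])]
key_bow [(0.67, [132.2, 251.3]), (0.65, [181.0, 321.1])]
0 lip pred [351.92020266 213.31391917] keyhole [343.94348848 221.82329111]
0.21 lip pred [353.30216512 206.20289727] keyhole [343.9544534  217.86039323]
```

View pics/s6.png

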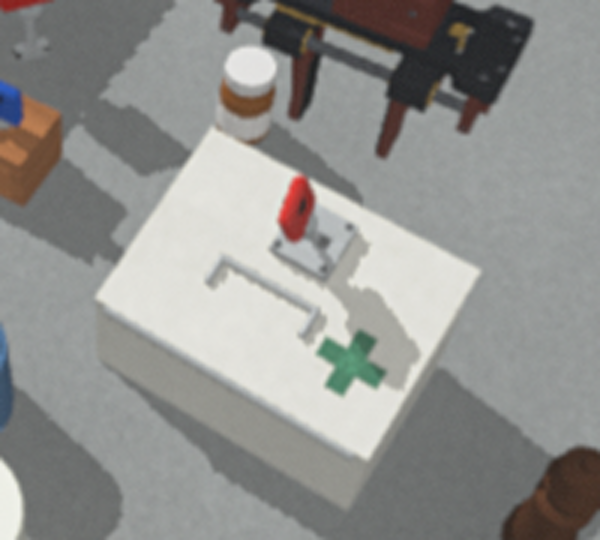

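The lid is ajar (the lip pixel matches 0.21 rad) and the turned key stays in the lock. Now tilting the tool forward so the closed fingers can hook under the lip, and fitting the arm's kinematics to check the tilt is reachable.

```bash
python3 -m crank '[{"claw":0,"x":0,"y":0,"z":-0.02,"rx":0,"ry":0,"rz":5},{"claw":0,"x":-0.03,"y":0,"z":0,"rx":0,"ry":10,"rz":0},{"claw":0,"x":-0.02,"y":0,"z":0,"rx":0,"ry":10,"rz":0},{"claw":0,"x":0,"y":0,"z":0,"rx":0,"ry":0,"rz":0},{"claw":0,"x":0,"y":0,"z":0,"rx":0,"ry":0,"rz":0}]'
cat > kin.py <<'E'
from h import *
from scipy.optimize import least_squares
np.set_printoptions(precision=4,suppress=True)
D=[([-66.979,24.242,93.386,0,62.372,-1.089],[.2553,-.5704,.2477]),([-24.402,28.5262,86.4305,0,65.0461,-33.7287],[.6204,-.2684,.2476]),([5.6977,19.0058,100.7503,0,60.2052,1.165],[.5621,.068,.2522]),([13.1278,26.2415,102.0683,-.06,51.5561,82.14],[.5642,.1436,.1714])]
s=bot.read_state(); D.append((list(s["joint_positions"]),list(s["eef_pos"])))
print(D[-1], s["eef_rot"].tolist())
def Rz(a):c,s=np.cos(a),np.sin(a);return np.array([[c,-s,0],[s,c,0],[0,0,1]])
def Ry(a):c,s=np.cos(a),np.sin(a);return np.array([[c,0,s],[0,1,0],[-s,0,c]])
def fk(q,p):
    q=np.radians(q);a1,h,L2,e,L3,t=p
    R=Rz(q[0]); x=np.array([a1,0,h]); A=Ry(q[1]); x=x+A@[0,0,L2]; A=A@Ry(q[2]); x=x+A@[e,0,L3]
    A=A@Rz(q[3])@Ry(q[4])@Rz(q[5]); x=x+A@[0,0,t]; return R@x,R@A
r=least_squares(lambda p:np.concatenate([fk(q,p)[0]-x for q,x in D]+[1e-3*(p-[0,.4,.4,0,.4,.3])]),[0,.4,.4,0,.4,.3]); P=r.x
if __name__=="__main__":
    print(P,[np.round(1000*(fk(q,P)[0]-x),1) for q,x in D]); print(fk(*[D[-1][0],P])[1])
E
python3 kin.py
```

```text
time: 15.5
eef_pos: [0.5145, 0.1383, 0.3074]
eef_rot: [[0.935, 0.105, 0.34], [0.099, -0.994, 0.036], [0.342, -0.0, -0.94]]
ft_force: [0.4, 0.3, 0.4]
gripper_width: 0.07
gripper_force: 0.0
([np.float64(15.47895077516036), np.float64(4.790154303609015), np.float64(113.57872508261882), np.float64(-4.808674247932487), np.float64(42.00793667281093), np.float64(102.47958577751302)], [np.float64(0.5145382039250215), np.float64(0.1382685815399486), np.float64(0.3074196124834883)]) [[0.9346721823132924, 0.10483307237845305, 0.33970272083897296], [0.09850867165446751, -0.9944898309906547, 0.03586108845324377], [0.34159032951560464, -5.4698017467734226e-05, -0.9398489473258707]]
[0.0057 0.3078 0.5459 0.0779 0.4872 0.2624] [array([-10.7,  -5.2,   0.5]), array([ -5.5, -10.6,   1.3]), array([  3. , -11.6,  -0.1]), array([  2.3, -11.7,   0.5]), array([  1.5, -10.6,  -2.3])]
[[-0.1048  0.9347  0.3397]
 [ 0.9945  0.0985  0.0359]
 [ 0.0001  0.3416 -0.9398]]
```

```bash
sed -i 's/a1,h,L2,e,L3,t=p/a1,h,L2,e,L3,t,l=p/; s/x=np.array(\[a1,0,h\])/x=np.array([a1,l,h])/; s/\[0,.4,.4,0,.4,.3\]/[0,.4,.4,0,.4,.3,0]/g' kin.py
cat > plan.py <<'E'
from kin import *
print(P,[np.round(1000*(fk(q,P)[0]-x),1) for q,x in D])
y=np.radians(6);ex=np.array([np.cos(y),np.sin(y),0]);ey=np.array([-ex[1],ex[0],0]);ez=np.array([0,0,1.]);H=np.array([.680,.155,.092])
def pose(T,al): # tip at T, tool z tilted al below horizontal
    a=np.radians(al); d=np.cos(a)*ex-np.sin(a)*ez; X=np.sin(a)*ex+np.cos(a)*ez
    return T-.025*d, np.c_[X,-ey,d]
def ik(p,R,q0):
    F=np.c_[-R[:,1],R[:,0],R[:,2]]  # fk frame: its y=tool x, x=-tool y
    lo=[-172,-51.8,4.93,-75.15,6.16,-145.6];hi=[172,120.97,147.93,255,154,145.6]
    r=least_squares(lambda q:np.concatenate([10*(fk(q,P)[0]-p),(fk(q,P)[1]-F).ravel()]),np.clip(q0,np.array(lo)+.1,np.array(hi)-.1),bounds=(lo,hi));return r.x,np.sqrt(2*r.cost)
def lip(th): return H-ex*.164*np.cos(th)+ez*.164*np.sin(th)
for al in(60,45,35):
    q=np.array(D[-1][0]); d=np.cos(np.radians(al))*ex-np.sin(np.radians(al))*ez;n=np.sin(np.radians(al))*ex+np.cos(np.radians(al))*ez
    T0=lip(.21)+d*.015-n*.010
    Ts=[("pre",T0-ex*.08+ez*.1),("pre2",T0-ex*.05),("in",T0)]
    for th in(.5,.8,1.1,1.4,1.7):
        ld=np.cos(th)*ex-np.sin(th)*ez; un=-np.sin(th)*ex-np.cos(th)*ez
        Ts.append((th,lip(th)+d*.015-n*.01 if th<np.radians(al) else lip(th)+ld*.015+un*.01))
    for k,T in Ts:
        p,R=pose(T,al); q,e=ik(p,R,q); print(al,k,"TCP",p,"q",q.round(1),"err",round(e,3))
E
python3 plan.py
```

```text
([np.float64(15.47895077516036), np.float64(4.790154303609015), np.float64(113.57872508261882), np.float64(-4.808674247932487), np.float64(42.00793667281093), np.float64(102.47958577751302)], [np.float64(0.5145382039250215), np.float64(0.1382685815399486), np.float64(0.3074196124834883)]) [[0.9346721823132924, 0.10483307237845305, 0.33970272083897296], [0.09850867165446751, -0.9944898309906547, 0.03586108845324377], [0.34159032951560464, -5.4698017467734226e-05, -0.9398489473258707]]
[-0.      0.3125  0.5632  0.0776  0.4849  0.2848  0.0119] [array([ 0. , -0.1, -0. ]), array([-0.,  0.,  0.]), array([-0.,  0.,  0.]), array([ 0., -0.,  0.]), array([ 0., -0.,  0.])]
60 pre TCP [0.4273 0.1284 0.2298] q [ 19.5   2.1 133.1 -23.7  16.8 124.5] err 0.0
60 pre2 TCP [0.4572 0.1316 0.1298] q [ 17.2  18.4 131.6 -45.9   6.2 145.6] err 0.102
60 in TCP [0.5069 0.1368 0.1298] q [ 16.2  21.5 126.9 -46.8   6.2 145.6] err 0.057
60 0.5 TCP [0.5233 0.1385 0.1743] q [ 16.3  17.  125.1 -31.7   9.7 130.3] err 0.0
60 0.8 TCP [0.5528 0.1416 0.2133] q [ 15.5  14.6 120.4 -17.4  16.1 115.1] err 0.0
60 1.1 TCP [0.5
[... 872 characters left out ...]
 -50.1   6.5 145.6] err 0.026
35 pre TCP [0.4271 0.1284 0.2237] q [ 17.8   0.9 137.4 -47.8   6.2 145.6] err 0.451
35 pre2 TCP [0.4569 0.1316 0.1237] q [ 17.2  17.5 131.5 -47.5   6.2 145.6] err 0.704
35 in TCP [0.5066 0.1368 0.1237] q [ 16.2  20.8 126.7 -48.4   6.2 145.6] err 0.663
35 0.5 TCP [0.523  0.1385 0.1682] q [ 15.9  16.5 126.5 -48.9   6.2 145.6] err 0.55
35 0.8 TCP [0.5493 0.1413 0.2063] q [ 15.5  14.1 124.7 -49.4   6.2 145.6] err 0.447
35 1.1 TCP [0.5836 0.1449 0.2346] q [ 15.   13.9 121.7 -49.9   6.2 145.6] err 0.364
35 1.4 TCP [0.6246 0.1492 0.2515] q [ 14.4  15.6 117.7 -50.4   6.2 145.6] err 0.305
35 1.7 TCP [0.6689 0.1538 0.2554] q [ 13.9  18.8 113.1 -50.8   6.2 145.6] err 0.268
```

Kinematics fit to 0.1 mm, and they show joint 5 rules out the forward tilt. So I plan to hook the right front corner of the lid with the tool leaning sideways.

```bash
cat > side.py <<'E'
import contextlib,io
with contextlib.redirect_stdout(io.StringIO()): from plan import *
import sys
def sp(C,tau,sg,back=.02): # axis point C lies `back` behind the tip
    t=np.radians(tau); d=np.sin(t)*ey-np.cos(t)*ez; Y=sg*ex; X=np.cross(Y,d)
    return C+d*(back-.025), np.c_[X,Y,d]
def Cp(th,u=.002,off=.0145,v=-.115): return H-ex*(.164-u)*np.cos(th)+ez*(.164-u)*np.sin(th)+ey*v+off*(-np.sin(th)*ex-np.cos(th)*ez)
if __name__=="__main__":
  for tau in (35,45):
   for sg in(1,-1):
    q=np.array(D[-1][0])
    for k,C in [("hi",Cp(.21)-ey*.06+ez*.1),("pre",Cp(.21)-ey*.06),("in",Cp(.21))]+[(t,Cp(t)) for t in(.4,.7,1,1.3,1.6,1.8)]:
        p,R=sp(C,tau,sg); best=None
        for g in (q,np.array([0,20,110,0,50,0.]),np.array([0,20,110,60,50,0.]),np.array([0,20,110,-60,50,0.])):
            r=ik(p,R,g)
            if best is None or r[1]<best[1]-1e-3: best=r
        q,e=best; print(tau,sg,k,p,q.round(1),round(e,3))
E
python3 side.py
```

```text
35 1 hi [ 0.538  -0.0388  0.2157] [-21.1  27.5 101.1  32.5  72.1 -43. ] 0.0
35 1 pre [ 0.538  -0.0388  0.1157] [-21.1  36.2 103.1  34.9  63.2 -49.4] 0.0
35 1 in [0.5317 0.0209 0.1157] [-15.7  34.9 106.2  38.1  59.8 -47.4] 0.0
35 1 0.4 [0.5383 0.0216 0.1458] [-15.4  32.3 105.   37.   62.6 -44.7] 0.0
35 1 0.7 [0.5598 0.0238 0.1894] [-14.7  29.8 101.5  35.6  67.1 -40.3] 0.0
35 1 1 [0.5931 0.0274 0.2246] [-13.6  29.3  96.3  34.8  71.3 -36. ] 0.0
35 1 1.3 [0.6353 0.0318 0.2483] [-12.3  30.8  90.   34.4  74.7 -32.3] 0.0
35 1 1.6 [0.6826 0.0368 0.2585] [-11.1  33.8  83.1  34.2  77.3 -29.1] 0.0
35 1 1.8 [0.7149 0.0401 0.2572] [-10.4  36.5  78.4  34.2  78.6 -27.4] 0.0
35 -1 hi [ 0.538  -0.0388  0.2157] [-21.1  27.5 101.1  32.5  72.1 137. ] 0.0
35 -1 pre [ 0.538  -0.0388  0.1157] [-21.1  36.2 103.1  34.9  63.2 130.6] 0.0
35 -1 in [0.5317 0.0209 0.1157] [-15.7  34.9 106.2  38.1  59.8 132.6] 0.0
35 -1 0.4 [0.5383 0.0216 0.1458] [-15.4  32.3 105.   37.   62.6 135.3] 0.0
35 -1 0.7 [0.5598 0.0238 0.1894] [-14.7  29.8 101.5  35.6  67.1 139.7] 0.0
35 -1 1 [0.5931 0.0274 0.2246] [-13.6  29.3  96.3  34
[... 899 characters left out ...]
.2  83.4 -32.2] 0.0
45 -1 hi [ 0.5381 -0.0394  0.2151] [-24.3  31.4  99.6  38.5  78.8 131.6] 0.0
45 -1 pre [ 0.5381 -0.0394  0.1151] [-24.3  40.2 100.8  40.2  71.  125. ] 0.0
45 -1 in [0.5318 0.0202 0.1151] [-19.2  38.8 104.4  43.9  67.3 126. ] 0.0
45 -1 0.4 [0.5384 0.0209 0.1453] [-18.9  36.2 103.5  43.1  69.7 128.7] 0.0
45 -1 0.7 [0.5599 0.0232 0.1888] [-18.1  33.5 100.3  42.3  73.6 133.3] 0.0
45 -1 1 [0.5932 0.0267 0.224 ] [-16.8  32.8  95.4  41.9  77.2 138. ] 0.0
45 -1 1.3 [0.6354 0.0311 0.2478] [-15.5  34.   89.3  41.9  80.2 142.2] 0.0
45 -1 1.6 [0.6827 0.0361 0.2579] [-14.1  36.8  82.5  42.2  82.3 145.6] 0.004
45 -1 1.8 [0.715  0.0395 0.2566] [-13.5  39.3  78.3  43.1  83.1 145.6] 0.046
```

```bash
python3 -m crank '[{"claw":0,"x":0,"y":0.02,"z":0,"rx":0,"ry":-10,"rz":0},{"claw":0,"x":0,"y":0.04,"z":0,"rx":0,"ry":-10,"rz":0},{"claw":0,"x":0.005,"y":0.04,"z":0,"rx":0,"ry":0,"rz":0},{"claw":0,"x":0,"y":0.04,"z":0,"rx":0,"ry":0,"rz":0},{"claw":0,"x":0,"y":0.0395,"z":0,"rx":0,"ry":0,"rz":0},{"claw":0,"x":0,"y":0,"z":0,"rx":0,"ry":0,"rz":-10},{"claw":0,"x":0,"y":0,"z":0,"rx":0,"ry":0,"rz":-10},{"claw":0,"x":0,"y":0,"z":0,"rx":0,"ry":0,"rz":-10},{"claw":0,"x":0,"y":0,"z":0,"rx":0,"ry":0,"rz":-10},{"claw":0,"x":0,"y":0,"z":0,"rx":0,"ry":0,"rz":-10}]' 60 && python3 -m crank '[{"claw":0,"x":0,"y":0,"z":0,"rx":0,"ry":0,"rz":-10},{"claw":0,"x":0,"y":0,"z":0,"rx":0,"ry":0,"rz":-10},{"claw":0,"x":0,"y":0,"z":0,"rx":0,"ry":0,"rz":-10},{"claw":0,"x":0,"y":0,"z":0,"rx":0,"ry":0,"rz":-10},{"claw":0,"x":0,"y":0,"z":0,"rx":0,"ry":10,"rz":0},{"claw":0,"x":0,"y":0,"z":0,"rx":0,"ry":10,"rz":0},{"claw":0,"x":0,"y":0,"z":0,"rx":0,"ry":10,"rz":0},{"claw":0,"x":0,"y":0,"z":0,"rx":0,"ry":10,"rz":0},{"claw":0,"x":0,"y":0,"z":0,"rx":0,"ry":5,"rz":0},{"claw":0,"x":0,"y":0,"z":0,"rx":0,"ry":0,"rz":0}]'
cat > to.py <<'E'
from side import *
s=bot.read_state();p=s["eef_pos"];R=s["eef_rot"]
print("F",s["ft_force"],"q",s["joint_positions"])
def show(k,C):
    t,Rt=sp(C,45,1); d=R.T@(t-p); w=cv2.Rodrigues(R.T@Rt)[0].ravel(); print(k,"dxyz",d,"rot",np.degrees(w))
show("pre",Cp(.21)-ey*.06); show("in",Cp(.21))
E
python3 to.py
```

```text
time: 16.75
eef_pos: [0.5399, -0.0404, 0.3074]
eef_rot: [[0.555, 0.832, 0.0], [0.832, -0.555, 0.0], [0.0, 0.0, -1.0]]
ft_force: [0.1, -0.4, 1.4]
gripper_width: 0.004
gripper_force: 0.0
time: 18.0
eef_pos: [0.5392, -0.0418, 0.3058]
eef_rot: [[-0.072, 0.995, -0.074], [0.703, 0.103, 0.704], [0.708, -0.001, -0.707]]
ft_force: [0.9, -0.5, -0.4]
gripper_width: 0.006
gripper_force: 0.0
F [ 0.8902 -0.453  -0.3622] q [-24.4908  24.6909  96.4521  37.6464  86.6591 -42.2467]
pre dxyz [-0.1331 -0.0005  0.1365] rot [ 0.0056 -0.0355 -0.1265]
in dxyz [-0.0907 -0.0006  0.1789] rot [ 0.0056 -0.0355 -0.1265]
```

```bash
python3 -m crank '[{"claw":0,"x":-0.0333,"y":-0.0005,"z":0.0341,"rx":0,"ry":0,"rz":0},{"claw":0,"x":-0.0333,"y":0,"z":0.0341,"rx":0,"ry":0,"rz":0},{"claw":0,"x":-0.0333,"y":0,"z":0.0341,"rx":0,"ry":0,"rz":0},{"claw":0,"x":-0.0333,"y":0,"z":0.0341,"rx":0,"ry":0,"rz":0},{"claw":0,"x":0,"y":0,"z":0,"rx":0,"ry":0,"rz":0},{"claw":0,"x":0.014,"y":0,"z":0.014,"rx":0,"ry":0,"rz":0},{"claw":0,"x":0.014,"y":0,"z":0.014,"rx":0,"ry":0,"rz":0},{"claw":0,"x":0.0074,"y":0,"z":0.0074,"rx":0,"ry":0,"rz":0},{"claw":0,"x":0.007,"y":0,"z":0.007,"rx":0,"ry":0,"rz":0},{"claw":0,"x":0,"y":0,"z":0,"rx":0,"ry":0,"rz":0}]'; python3 to.py
python3 - <<'E'
from h import *
s=cam("scene"); i=s["pixels"][:,:,::-1]
cv2.imwrite("pics/s7.png",cv2.resize(i[110:300,240:440],None,fx=3,fy=3,interpolation=cv2.INTER_CUBIC))
E
```

```text
time: 19.25
eef_pos: [0.5318, 0.021, 0.1167]
eef_rot: [[-0.076, 0.995, -0.071], [0.706, 0.104, 0.7], [0.704, 0.003, -0.71]]
ft_force: [1.5, -7.3, -3.7]
gripper_width: 0.003
gripper_force: 3.6
F [ 1.4505 -7.2705 -3.7215] q [-19.0739  38.5091 104.5543  43.8863  67.0657 -53.9356]
pre dxyz [-0.0443 -0.     -0.0417] rot [0.1214 0.2623 0.1016]
in dxyz [-0.0016 -0.      0.0006] rot [0.1214 0.2623 0.1016]
```

View pics/s7.png

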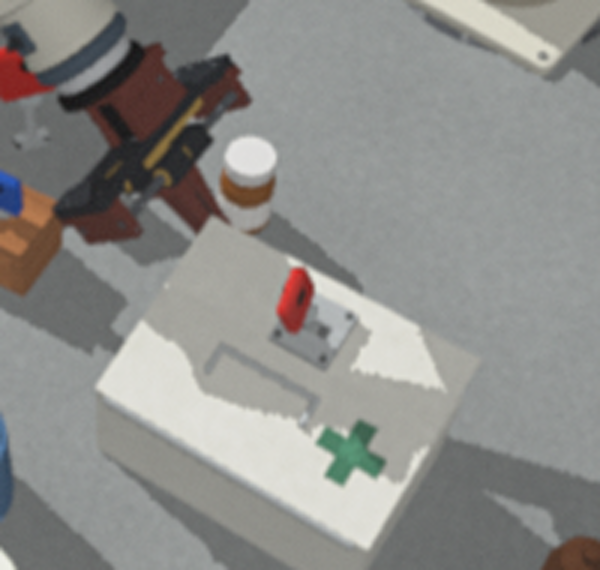

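The finger shaft is under the lid's right front corner, touching its side edge (force about 8 N); the pill bottle is undisturbed. Pictures viewed: I'm at my limit, so from here only numbers. Computing the arc steps.

```bash
python3 - <<'E'
from side import *
R=sp(Cp(.2),45,1)[1]; t=.21
for n in np.r_[np.arange(.3,1.85,.1)]:
    print(round(n,2),1000*(R.T@(Cp(n)-Cp(t)))); t=n
E
```

```text
0.3 [ 10.2056   2.4141 -10.2056]
0.4 [ 11.1076   4.1911 -11.1076]
0.5 [ 10.7562   5.7384 -10.7562]
0.6 [ 10.2974   7.2284 -10.2974]
0.7 [ 9.7357  8.6461 -9.7357]
0.8 [ 9.0767  9.9774 -9.0767]
0.9 [ 8.327  11.2091 -8.327 ]
1.0 [ 7.4941 12.3288 -7.4941]
1.1 [ 6.5864 13.3252 -6.5864]
1.2 [ 5.6128 14.1886 -5.6128]
1.3 [ 4.5831 14.9101 -4.5831]
1.4 [ 3.5077 15.4827 -3.5077]
1.5 [ 2.3972 15.9006 -2.3972]
1.6 [ 1.2628 16.1596 -1.2628]
1.7 [ 0.1157 16.2572 -0.1157]
1.8 [-1.0325 16.1923  1.0325]
```

```bash
python3 -m crank '[{"claw":0,"x":0.0102,"y":0.0024,"z":-0.0102,"rx":0,"ry":0,"rz":0},{"claw":0,"x":0.0111,"y":0.0042,"z":-0.0111,"rx":0,"ry":0,"rz":0},{"claw":0,"x":0.0108,"y":0.0057,"z":-0.0108,"rx":0,"ry":0,"rz":0},{"claw":0,"x":0.0103,"y":0.0072,"z":-0.0103,"rx":0,"ry":0,"rz":0},{"claw":0,"x":0.0097,"y":0.0086,"z":-0.0097,"rx":0,"ry":0,"rz":0},{"claw":0,"x":0,"y":0,"z":0,"rx":0,"ry":0,"rz":0}]'
cat > lid.py <<'E'
from side import *
s=cam("scene"); L=bot.pinpoint("scene","lid_lip")[:2]; B=bot.pinpoint("scene","keyhole")[:1]; K=bot.pinpoint("scene","key_bow")[:3]
for n,X in(("lip",L),("keyhole",B),("bow",K)): print(n,[(round(d["conf"],2),[round(d["centre"][1]),round(d["centre"][0])]) for d in X])
for th in(.21,.5,.7,.9,1.2,1.5,1.7,1.9):
    z=np.sin(th)*ex+np.cos(th)*ez; k=H-ex*.122*np.cos(th)+ez*.122*np.sin(th)
    print(th,"lip",proj(s,lip(th)).round(),"kh",proj(s,k+z*.018).round(),"bow",proj(s,k+z*.0725).round())
E
python3 lid.py
```

```text
time: 20.05
eef_pos: [0.559, 0.0254, 0.1917]
eef_rot: [[-0.076, 0.994, -0.074], [0.703, 0.106, 0.704], [0.708, 0.001, -0.707]]
ft_force: [-4.6, -0.3, 1.2]
gripper_width: 0.006
gripper_force: 2.3
lip [(0.66, [350, 198]), (0.6, [243, 189])]
keyhole [(0.79, [339, 218])]
bow [(0.94, [250, 133]), (0.84, [183, 204]), (0.75, [324, 219])]
0.21 lip [353. 206.] kh [344. 218.] bow [345. 208.]
0.5 lip [353. 200.] kh [342. 216.] bow [339. 212.]
0.7 lip [350. 199.] kh [339. 216.] bow [333. 217.]
0.9 lip [346. 200.] kh [335. 219.] bow [326. 225.]
1.2 lip [337. 208.] kh [327. 228.] bow [314. 241.]
1.5 lip [325. 222.] kh [317. 241.] bow [302. 260.]
1.7 lip [316. 235.] kh [311. 251.] bow [295. 273.]
1.9 lip [306. 249.] kh [304. 262.] bow [289. 286.]
```

The lid follows (about 0.7 rad). Continuing.

```bash
python3 -m crank '[{"claw":0,"x":0.0091,"y":0.01,"z":-0.0091,"rx":0,"ry":0,"rz":0},{"claw":0,"x":0.0083,"y":0.0112,"z":-0.0083,"rx":0,"ry":0,"rz":0},{"claw":0,"x":0.0075,"y":0.0123,"z":-0.0075,"rx":0,"ry":0,"rz":0},{"claw":0,"x":0.0066,"y":0.0133,"z":-0.0066,"rx":0,"ry":0,"rz":0},{"claw":0,"x":0.0056,"y":0.0142,"z":-0.0056,"rx":0,"ry":0,"rz":0},{"claw":0,"x":0.0046,"y":0.0149,"z":-0.0046,"rx":0,"ry":0,"rz":0},{"claw":0,"x":0,"y":0,"z":0,"rx":0,"ry":0,"rz":0}]'; python3 lid.py | head -3
```

```text
time: 21.12
eef_pos: [0.6356, 0.0329, 0.2498]
eef_rot: [[-0.076, 0.994, -0.073], [0.703, 0.105, 0.703], [0.707, 0.002, -0.707]]
ft_force: [-1.4, -0.4, 0.7]
gripper_width: 0.004
gripper_force: 0.3
lip [(0.8, [335, 208])]
keyhole [(0.56, [325, 229])]
bow [(0.95, [304, 245]), (0.8, [186, 204]), (0.48, [178, 147])]
```

```bash
python3 -m crank '[{"claw":0,"x":0.0035,"y":0.0155,"z":-0.0035,"rx":0,"ry":0,"rz":0},{"claw":0,"x":0.0024,"y":0.0159,"z":-0.0024,"rx":0,"ry":0,"rz":0},{"claw":0,"x":0.0013,"y":0.0162,"z":-0.0013,"rx":0,"ry":0,"rz":0},{"claw":0,"x":0.0001,"y":0.0163,"z":-0.0001,"rx":0,"ry":0,"rz":0},{"claw":0,"x":-0.001,"y":0.0162,"z":0.001,"rx":0,"ry":0,"rz":0},{"claw":0,"x":-0.001,"y":0.0082,"z":0.001,"rx":0,"ry":0,"rz":0},{"claw":0,"x":0,"y":0,"z":0,"rx":0,"ry":0,"rz":0},{"claw":0,"x":0,"y":0,"z":0,"rx":0,"ry":0,"rz":0}]'; python3 lid.py
```

```text
time: 22.32
eef_pos: [0.7214, 0.0419, 0.2566]
eef_rot: [[-0.074, 0.995, -0.074], [0.703, 0.105, 0.703], [0.707, -0.001, -0.707]]
ft_force: [-0.2, 0.3, 0.3]
gripper_width: 0.006
gripper_force: 0.0
lip [(0.67, [305, 250])]
keyhole [(0.74, [307, 262])]
bow [(0.82, [251, 135]), (0.59, [284, 284]), (0.56, [186, 205])]
0.21 lip [353. 206.] kh [344. 218.] bow [345. 208.]
0.5 lip [353. 200.] kh [342. 216.] bow [339. 212.]
0.7 lip [350. 199.] kh [339. 216.] bow [333. 217.]
0.9 lip [346. 200.] kh [335. 219.] bow [326. 225.]
1.2 lip [337. 208.] kh [327. 228.] bow [314. 241.]
1.5 lip [325. 222.] kh [317. 241.] bow [302. 260.]
1.7 lip [316. 235.] kh [311. 251.] bow [295. 273.]
1.9 lip [306. 249.] kh [304. 262.] bow [289. 286.]
```

The lid is at its stop (lip pixel (305,250), predicted (306,249) at 1.90 rad) and the finger is free of it. Backing away, then a final check.

```bash
python3 -m crank '[{"claw":0,"x":0,"y":-0.03,"z":0,"rx":0,"ry":0,"rz":0},{"claw":0,"x":0,"y":-0.03,"z":-0.03,"rx":0,"ry":0,"rz":0},{"claw":0,"x":0,"y":-0.03,"z":-0.04,"rx":0,"ry":0,"rz":0},{"claw":0,"x":0,"y":0,"z":-0.04,"rx":0,"ry":0,"rz":0},{"claw":0,"x":0,"y":0,"z":0,"rx":0,"ry":0,"rz":0},{"claw":0,"x":0,"y":0,"z":0,"rx":0,"ry":0,"rz":0},{"claw":0,"x":0,"y":0,"z":0,"rx":0,"ry":0,"rz":0},{"claw":0,"x":0,"y":0,"z":0,"rx":0,"ry":0,"rz":0}]'; python3 lid.py|head -3
python3 - <<'E'
from h import *
for n in("scene","top"):
    s=cam(n)
    for t in("mug","tumbler","pill_bottle","pepper_mill","key_blue","key_black"): print(n,t,[(round(d["conf"],2),np.round(at_z(s,d["centre"][1],d["centre"][0],.0 if t[:3]!="key" else .016)[:2],3)) for d in bot.pinpoint(n,t)[:1]])
E
```

```text
time: 23.52
eef_pos: [0.6403, -0.0438, 0.3335]
eef_rot: [[-0.074, 0.994, -0.076], [0.703, 0.106, 0.704], [0.708, -0.002, -0.707]]
ft_force: [-0.3, -0.9, -0.4]
gripper_width: 0.0
gripper_force: 0.0
lip [(0.79, [304, 247])]
keyhole []
bow [(0.73, [245, 135]), (0.68, [186, 207]), (0.55, [286, 285])]
scene mug [(0.93, array([ 0.786, -0.011]))]
scene tumbler [(0.8, array([ 0.584, -0.387]))]
scene pill_bottle [(0.68, array([ 0.424, -0.016]))]
scene pepper_mill [(0.89, array([0.598, 0.391]))]
scene key_blue [(0.62, array([ 0.59 , -0.147]))]
scene key_black [(0.67, array([ 0.613, -0.205]))]
top mug [(0.71, array([ 0.783, -0.017]))]
top tumbler [(0.15, array([0.776, 0.187]))]
top pill_bottle [(0.49, array([ 0.44 , -0.011]))]
top pepper_mill [(0.79, array([0.597, 0.381]))]
top key_blue []
top key_black [(0.53, array([ 0.607, -0.198]))]
```

Everything is in place: the lid is open at its stop, the key is in the lock, and the other things are unmoved.

```bash
python3 -c "
from rig import bot
print(bot.close_job())"
```

```text
the job is handed in; nothing more can be done
None
```

Job handed in at about 24 s: the red key is in the lock, turned to its stop, and the lid rests open at about 1.9 rad; the blue and black keys and the loose things were measured where they started, except the tumbler, which only one camera found at the end. I viewed 11 pictures, one over the limit of 10.

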